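Close the cheroot mould and unlock its swivel plate

ROBOT

A 6-joint arm with a two-finger parallel gripper is mounted at the origin on the work surface. World frame = base frame: x ahead of the robot, y to its left, z up, the work surface at z = 0. Lengths are in m, angles in rad, forces in N, time in s.
With the tool pointing down it reaches from about 0.35 to 0.875 m from the base axis. Payload 4.2 kg.
Tool frame: the origin (TCP) lies on the centre line of the jaws, within the pads' length; the fingertips stand 19 mm ahead of it and the grasp point (between the pads) is the TCP (tips_ahead is the distance from the TCP to the fingertips, in m); z points along the fingers, y is the line along which they close (so a half turn about z gives the same grasp; the last joint's range is limited). The gripper opens to 85 mm and grips with 20 to 120 N. Pads are 22 mm wide; open, the fingers measure 114 mm over their backs; the gripper's body (76 mm by 85 mm) begins 54 mm behind the grasp point. The pads swing forward as they close: fully open they stand 13 mm farther back than shut.
Start: joints at [-0.99, 0.385, 0.008, 0, -1.194, -0.259], TCP at [0.198, -0.593, 0.25] pointing down, gripper open.
Joint ranges: [-3.14, 3.14], [-1.21, 2.06], [-1.07, 1.41], [-3.16, 2.05], [-2.99, -0.16], [-3.1, 3.1]. Speed limits (rad/s): [2.79, 2.79, 3.14, 3.14, 3.14, 3.14].

INTERFACE

Orientations are given as a unit quaternion [w, x, y, z].
In Python, from station import * gives the robot as it stands. The module is installed in compiled form; this text tells all that it offers.
- The arm moves only by the tool jog_arm, never from a script. Its arguments are lists of equal length, an entry for each row: "delta_pos": the shift along the world's x, y, z in units of 25 mm (1.0 is 25 mm), a list of three; "turn": the turn about the world's z in units of 10 degrees (1.0 is 10 degrees); "hand": the opening, from -1 (shut) to 1 (fully open). In form: {"delta_pos": [[x, y, z], ...], "turn": [turn, ...], "hand": [hand, ...]}. A call has 1 to 5 rows; each row shifts and turns the commanded pose from where the row before left it; what a row does not reach is not made up. A row lasts 1/8 s, in which the tool goes at most 62.5 mm and 10.7 degrees, less where a joint would pass 70% of its speed; a pose out of reach is approached as far as the arm can. A call is refused whole if a number of a shift passes 1 or a number of a turn 1, either way. A call with a gripper value outside its range is refused whole. The fingers move at their own pace and stop on an object; the grip force is fixed at half the most. Time passes only in rows, so rows that do not move let the fingers close. It gives the time, the measured TCP pose, the force, the opening and the grip force at its end, in the units of the state.
- get_state(): the state, without advancing time (a new reading comes with each control period).
- grab_frame(name): name is "scene" or "top" or "wrist"; returns a dict with "image" (384x512x3 uint8, blue, green, red), "depth" (384x512 float32, m along the optical axis (not along the pixel's ray), 0 where there is no reading), "fx", "fy", "cx", "cy" (pixels), "world_from_camera" (4x4, takes a point from camera to world coordinates); the wrist camera has in their place "T_tool_cam" (4x4, takes a point from camera to tool coordinates, whose origin is the TCP and whose axes are the flange's). Camera axes: x right, y down, z forward; pixel columns grow to the right and rows downward; lengths in m; the calibration is good to about 2 mm. A picture is of the moment at which its call begins: read the wrist's pose just before it.
- job_done(): hands the job in; it is judged then, once.
The state is a dict: "clock": time; "joint_pos": joint angles; "joint_velocities": joint speeds; "tau": joint torques, N m; "eef_pos": TCP position; "tool_rot": TCP orientation; "force": force on the tool from outside, world axes, zero at the start; "moment": the same for the moment, N m; "grip_width": finger opening in m; "grip_force": force on a finger pad.
Only numpy, scipy, OpenCV 4.12 (cv2) and the standard library are available. Lean on these libraries where they do the work, as an engineer would, in place of code of your own. Each camera call takes 0.05 s, during which the arm holds its last target. There are 200 camera calls.

TASK

Fold the hinged top half of the wooden cheroot mould over and seat it fully closed, edge to edge on the lower half. Only when it is shut, take the black knob of the sprung index plunger beside the mould, pull it straight up as far as it goes so that the pin is clear of its hole in the swivel plate, and finish while still holding it fully up in the gripper, with the mould shut and the loose things around left where they are.

Things in the scene. Friction and masses are not known exactly. Their poses are not given: they have to be found in the camera images.
- station: Fixed mould station: steel swivel plate (disc 190 mm across, top at 36 mm, a 40 mm wide ear at +y and -y) under the wooden lower mould half, 120 (x) by 140 (y) mm, rim at 66 mm height, six olive rolls in it along x. Origin on the table under the disc's centre; x from the mould's free edge to its hinge edge (roughly away from the robot), z up. It stays put, the swivel plate too.
- mould_lid (a joint): Lid (upper mould half) hinge, rad: 0 = shut flat; starts open at 1.5 to 1.95 (1.57 = upright, more leans away from the robot); stop at 2.1. Wooden slab 120 (hinge to free edge) x 140 x 22 mm, 0.22 kg, with a tab 50 wide, 17 long, 10 mm thick amid its free edge. Stiff hinge (0.25 N m friction): it stays where left and must be pushed all the way down, 3 to 5 N at the edge.
- lid_hinge (a point): Middle of the hinge line, at the parting face of the halves: at x = +60 mm, y = 0, z = 66 mm in the station's frame. The hinge axis is the station's y axis.
- lid_edge (a point): Middle of the lid's free edge on its outer face (the tab projects 17 mm beyond it): 120 mm from the hinge along the lid and 22 mm out from the parting face. When shut it is at x = -60 mm, z = 88 mm in the station's frame and the lid's outer face is level at 88 mm height.
- plunger_bridge: Grey steel bridge fixed over one of the plate's ears, left or right of the mould: 80 mm along the station's x (feet 122 mm), 26 mm deep, crossbar top at 90 mm height, the sprung index plunger through its middle. Origin on the table under the plunger's axis, 115 mm from the station's origin along its +y or -y. Same yaw as the station.
- plunger (a joint): Travel of the index plunger straight up, m: 0 = pin down, 10 mm deep in its hole in the ear; 0.010 = pin tip just out of the hole; 0.020 = fully up, at its stop. A spring pulls it back down: about 3.5 N at the start and 10.5 N fully up; let go, it snaps back.
- plunger_knob (a point): Centre of the top face of the plunger's black upright cylindrical knob, 24 mm in diameter and 34 mm tall. With the pin down the knob reaches from 96 to 130 mm height (6 mm above the crossbar); it rises with the plunger.
- stud_bridge: Look-alike bridge of the same size over the other ear with only a fixed steel nut and stud on top (to 108 mm height), no knob: leave it. Origin on the table under the stud.
- paste_jar: Bystander: glass jar of paste, 64 mm across, 60 mm tall, with a wooden stick up to 110 mm. Origin under its centre.
- roll_bundle: Bystander: bundle of five olive rolls, 110 mm long, 50 mm wide, 30 mm tall. Origin under its centre.
- trim_knife: Bystander: trimming knife lying flat, 190 mm long, 28 mm wide, 14 mm tall. Origin under the joint of handle and blade.
- lacquer_cup: Bystander: red lacquer cup, 70 mm across, 60 mm tall. Origin under its centre.
- tin: Bystander: plain steel can, 70 mm across, 85 mm tall. Origin under its centre.
- tamper: Bystander: wooden hand tamper standing upright, 44 mm across, 90 mm tall. Origin under its centre.
- wrap_block: Bystander: light wooden block, 90 by 60 by 25 mm. Origin under its centre.
Not all that is in view belongs to the job. Leave any orange or red look-alike of the plunger_bridge alone.

How it is judged:
On the way, in this order (a step that is already met when the one before it is completed fails the run):
1. the mould is shut: lid within 0.035 rad of flat (value of joint mould_lid below 0.035 rad), for 0.2 s.
2. the plunger is pulled fully up with the fingers (value of joint plunger above 0.016 m and contact force between the fingers and plunger_bridge above 3 N), for 0.2 s.
At the end, for the whole second after the job is handed in: The fingers hold the plunger at rest at least 16 mm up of its 20 mm travel (pin at least 6 mm clear of its hole) through the last second, and the lid is shut within 0.035 rad (edges within 4 mm) (all of step 2 and velocity of joint plunger below 0.02 m/s and value of joint mould_lid below 0.035 rad); the arm keeps its last pose, push and grip.
It fails at once if the plunger is pulled out of its hole while the mould is still open (value of joint plunger above 0.008 m and value of joint mould_lid above 0.06 rad).
It fails at once if a loose thing nearby is shifted by more than 30 mm or knocked over (distance of any of paste_jar, roll_bundle, trim_knife, lacquer_cup, tin, tamper, wrap_block from where it was at the start of the episode above 0.03 m or angle between any of paste_jar, roll_bundle, trim_knife, lacquer_cup, tin, tamper, wrap_block's own z axis and vertical above 0.5 rad).
It also fails if it takes over 46 s, if anything falls off the work surface, if the arm or the gripper's body presses on something with over 40 N, if the wrist force passes 120 N, or if a joint passes its speed limit or range.

## Working session

There is one attempt and no reset: what is moved stays moved. The work goes in short steps, Python scripts to look and compute and a tool call to move; the robot and the scene stay as the last step left them, time stands still between calls to the robot, and variables do not carry over. Pictures are saved under pics/ and viewed, at most 10 in all, crops included, and the job is handed in when it is done.

Besides the shell and the picture viewer there is one more tool, called after ">>>" in YAML: its name, and indented under it one key for each argument. jog_arm: Moves the arm, as the interface text tells. Its arguments: {"type":"object","properties":{"delta_pos":{"type":"array","items":{"type":"array","items":{"type":"number"}}},"turn":{"type":"array","items":{"type":"number"}},"hand":{"type":"array","items":{"type":"number"}}},"required":["delta_pos","turn","hand"]}

```bash
mkdir -p pics
cat > h.py <<'E'
from station import *
import numpy as np, cv2
def cloud(f):
    d=f["depth"];v,u=np.mgrid[0:d.shape[0],0:d.shape[1]]
    P=np.stack([(u-f["cx"])*d/f["fx"],(v-f["cy"])*d/f["fy"],d],-1)
    T=np.array(f["world_from_camera"]);return P@T[:3,:3].T+T[:3,3]
E
python3 - <<'E'
from h import *
for n in("scene","top"):
    f=grab_frame(n);cv2.imwrite(f"pics/{n}0.png",f["image"]);np.savez(f"{n}0.npz",img=f["image"],P=cloud(f),d=f["depth"])
    print(n,np.round(f["world_from_camera"],3).tolist(),f["fx"])
s=get_state();print(s)
E
```

```text
scene [[0.552, 0.443, -0.707, 1.229], [0.834, -0.317, 0.452, -0.453], [-0.024, -0.839, -0.544, 0.606], [0.0, 0.0, 0.0, 1.0]] 411.03969995434886
top [[-0.004, -0.987, 0.158, 0.434], [-1.0, 0.007, 0.018, -0.028], [-0.019, -0.158, -0.987, 1.134], [0.0, 0.0, 0.0, 1.0]] 407.01926759377943
{'clock': 0.1, 'joint_pos': array([-9.90400593e-01,  3.85485665e-01,  6.74205431e-03, -4.56068143e-04,
       -1.19399587e+00, -2.58619860e-01]), 'joint_velocities': array([ 0.00194127, -0.00279232,  0.00421383,  0.00311375,  0.00142491,
       -0.00016633]), 'tau': array([-4.56007456e-04, -3.93319237e+01,  1.88929904e+01,  4.19803709e+00,
       -2.57125161e-03,  9.37347096e-06]), 'eef_pos': array([ 0.19753393, -0.59244239,  0.24931618]), 'tool_rot': array([-2.02157752e-04, -1.60111635e-01,  9.87098412e-01,  9.73663067e-04]), 'force': array([-0.16059932, -0.02069122, -0.45784368]), 'moment': array([-0.03708467, -0.02210337, -0.01507321]), 'grip_force': 0.0, 'grip_width': 0.08521315262374922}
```

View pics/scene0.png

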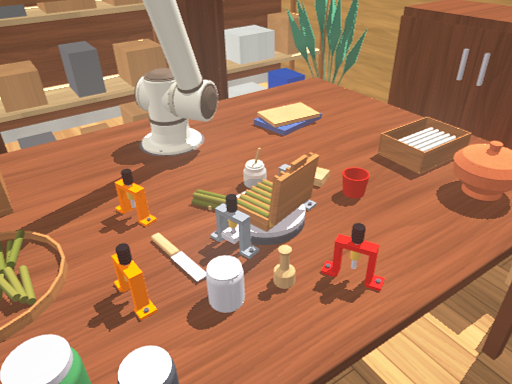

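View pics/top0.png

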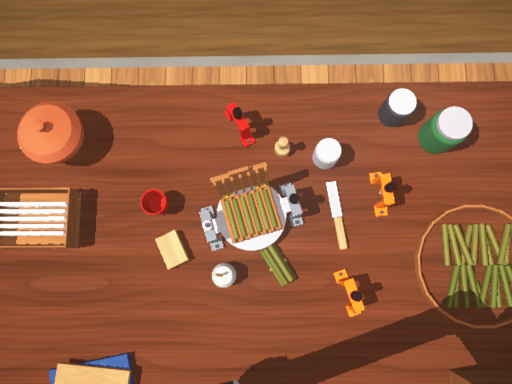

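The scene view shows the open lid at (297,190), the grey plunger bridge with its black knob at (232,203), and the tin, tamper, knife and jar around the mould. The top view has the mould at (252,213), the plunger bridge at (293,203) on the -y side, the stud bridge at (210,226), the rolls at (278,265) and the jar at (223,275).

Run:
```python
from h import *
z=np.load("top0.npz");img=z["img"].astype(int);P=z["P"]
hsv=cv2.cvtColor(z["img"],cv2.COLOR_BGR2HSV)
roi=np.zeros(P.shape[:2],bool);roi[160:260,190:310]=1
k=roi&(img.max(2)<60)&(P[...,2]>0.1)
k&=np.mgrid[0:384,0:512][1]>275
print("knob",k.sum(),P[k].mean(0),np.ptp(P[k],0))
t=k&(P[...,2]>0.12);print("top",t.sum(),np.median(P[t],0),P[t].min(0),P[t].max(0))
# grey bridges
g=roi&(hsv[...,1]<70)&(P[...,2]>0.08)&(P[...,2]<0.115)
n,l,st,c=cv2.connectedComponentsWithStats(g.astype(np.uint8))
for i in range(1,n):
    if st[i,4]>30:
        q=P[l==i];r=cv2.minAreaRect((q[:,:2]*1000).astype(np.float32));print(st[i],q.mean(0),r)
# lid points from both views: height>0.1, wood
w=roi&(P[...,2]>0.1)&~k&(np.mgrid[0:384,0:512][1]<275)
q=P[w];print("lid top",len(q),q.min(0),q.max(0),q.mean(0), cv2.minAreaRect((q[:,:2]*1000).astype(np.float32)))
# disc plate
s=np.load("scene0.npz");Q=s["P"];r=(np.mgrid[0:384,0:512])
c0=np.array([0.39,-0.03])
# scene: lid outer/inner face plane fit
m=(np.hypot(Q[...,0]-q[:,0].mean(),Q[...,1]-q[:,1].mean())<0.09)&(Q[...,2]>0.105)&(Q[...,2]<0.25)
q2=Q[m];print("scene lid",len(q2),q2.min(0),q2.max(0))
hi=q2[q2[:,2]>q2[:,2].max()-0.02];print("hi",hi.mean(0),cv2.minAreaRect((hi[:,:2]*1000).astype(np.float32)))
qm=q2-q2.mean(0);u,sv,vt=np.linalg.svd(qm,full_matrices=False);print(vt,sv/np.sqrt(len(q2)),q2.mean(0))
# other objects
for nm,(u,v) in dict(jar=(223,275),bundle=(278,265),tin=(327,152),tamper=(283,146),knife=(337,215)).items():print(nm,P[v,u])
```

```text
knob 56 [ 0.58577968 -0.1049616   0.12917744] [0.02011022 0.02027677 0.01147246]
top 56 [ 0.58557687 -0.10539695  0.12903405] [ 0.57591528 -0.1155655   0.12234702] [ 0.59602549 -0.09528873  0.13381948]
[284 184  19  32 245] [ 0.58568812 -0.1045394   0.0904326 ] ((588.0339965820312, -105.07911682128906), (79.92809295654297, 25.902894973754883), 16.604000091552734)
[199 209  18  33 327] [0.52229977 0.11444651 0.09287466] ((522.8644409179688, 115.1338119506836), (79.60964965820312, 26.205297470092773), 16.23699951171875)
lid top 1079 [ 0.43387096 -0.0387807   0.10010608] [0.66562158 0.12780715 1.13439939] [0.61992593 0.029911   0.1982723 ] ((553.713623046875, 45.91345977783203), (160.11123657226562, 231.3312225341797), 86.88678741455078)
scene lid 1566 [ 0.61229007 -0.03998428  0.10516806] [0.67071073 0.10003121 0.20196519]
hi [0.64697343 0.02448886 0.18847353] ((640.6644897460938, 29.199447631835938), (23.112133026123047, 138.9680633544922), 15.927274703979492)
[[ 0.23106985 -0.9702985  -0.07160692]
 [-0.08644522  0.05283281 -0.99485472]
 [ 0.96908924  0.23607101 -0.0716696 ]] [0.04261201 0.02683896 0.00535133] [0.64817956 0.01741622 0.15497612]
jar [0.39548696 0.07650641 0.064819  ]
bundle [ 0.41990219 -0.06736165  0.02153088]
tin [ 0.71463023 -0.19814418  0.08645039]
tamper [ 0.73869297 -0.08341189  0.06313847]
knife [ 0.55510154 -0.23192084  0.01324827]
```

>>> jog_arm:
  delta_pos:
    - [0.75, 1, 0.1]
    - [0.75, 1, 0.1]
    - [0.75, 1, 0.1]
    - [0.75, 1, 0.1]
    - [0.75, 1, 0.1]
  turn: [-0.19, 0, 0, 0, 0]
  hand: [-1, -1, -1, -1, -1]

```text
clock: 0.72
eef_pos: [0.2918, -0.4668, 0.2624]
tool_rot: [-0.0, -0.144, 0.99, 0.0]
force: [0.9, 1.0, 0.4]
grip_width: -0.0001
grip_force: 0.0
```

>>> jog_arm:
  delta_pos:
    - [0.75, 1, 0]
    - [0.75, 1, 0]
    - [0.75, 1, 0]
    - [0.75, 1, 0]
    - [0.75, 1, 0]
  turn: [0, 0, 0, 0, 0]
  hand: [-1, -1, -1, -1, -1]

```text
clock: 1.35
eef_pos: [0.3855, -0.3418, 0.2624]
tool_rot: [-0.0, -0.144, 0.99, 0.0]
force: [-0.3, -0.3, -0.2]
grip_width: 0.0
grip_force: 0.0
```

>>> jog_arm:
  delta_pos:
    - [0.75, 1, 0]
    - [0.75, 1, 0]
    - [0.75, 1, 0]
    - [0.75, 1, 0]
    - [0.75, 1, 0]
  turn: [0, 0, 0, 0, 0]
  hand: [-1, -1, -1, -1, -1]

```text
clock: 1.98
eef_pos: [0.4792, -0.2169, 0.2624]
tool_rot: [-0.0, -0.144, 0.99, 0.0]
force: [0.3, -0.1, -0.1]
grip_width: -0.0001
grip_force: 0.0
```

>>> jog_arm:
  delta_pos:
    - [0.75, 1, 0]
    - [0.75, 1, 0]
    - [0.75, 1, 0]
    - [0.75, 1, 0]
    - [0.75, 1, 0]
  turn: [0, 0, 0, 0, 0]
  hand: [-1, -1, -1, -1, -1]

```text
clock: 2.6
eef_pos: [0.5729, -0.092, 0.2623]
tool_rot: [-0.001, -0.144, 0.99, 0.0]
force: [0.5, -0.7, 0.1]
grip_width: -0.0002
grip_force: 0.0
```

>>> jog_arm:
  delta_pos:
    - [0.9, 1, 0]
    - [0.9, 1, 0]
    - [0.9, 1, 0]
    - [0.9, 1, 0]
    - [0.9, 1, 0]
  turn: [0, 0, 0, 0, 0]
  hand: [-1, -1, -1, -1, -1]

```text
clock: 3.22
eef_pos: [0.6856, 0.033, 0.2621]
tool_rot: [-0.001, -0.144, 0.99, 0.0]
force: [0.5, -0.5, 0.7]
grip_width: -0.0002
grip_force: 0.0
```

>>> jog_arm:
  delta_pos:
    - [0, 0.4, -0.9]
    - [0, 0, -0.9]
    - [0, 0, -0.9]
    - [0, 0, -0.8]
  turn: [0, 0, 0, 0]
  hand: [-1, -1, -1, -1]

```text
clock: 3.72
eef_pos: [0.6847, 0.0421, 0.1736]
tool_rot: [-0.001, -0.144, 0.99, -0.0]
force: [-0.9, 0.8, -0.0]
grip_width: 0.0001
grip_force: 0.0
```

Run:
```python
from h import *
o=np.array([.5555,.005]);x=np.array([.959,.284])
r=.095;prev=get_state()["eef_pos"];print(prev)
for i,t in enumerate([1.64,1.45,1.25,1.1,.95,.8,.65,.5,.38,.26,.14,.04,-.03]):
    xs=.060-r*np.cos(t)+.022*np.sin(t)+.011; z=.066+r*np.sin(t)+.022*np.cos(t)+.019
    w=np.r_[o+xs*x,z];print(t,w.round(3),((w-prev)/.025).round(2));prev=w
```

```text
[0.68465901 0.0421425  0.17363659]
1.64 [0.651 0.033 0.178] [-1.35 -0.36  0.18]
1.45 [0.634 0.028 0.182] [-0.7  -0.21  0.15]
1.25 [0.615 0.023 0.182] [-0.75 -0.22  0.01]
1.1 [0.601 0.018 0.18 ] [-0.55 -0.16 -0.1 ]
0.95 [0.588 0.015 0.175] [-0.53 -0.16 -0.18]
0.8 [0.575 0.011 0.168] [-0.5  -0.15 -0.26]
0.65 [0.564 0.007 0.16 ] [-0.46 -0.14 -0.34]
0.5 [0.554 0.004 0.15 ] [-0.4  -0.12 -0.41]
0.38 [0.547 0.002 0.141] [-0.28 -0.08 -0.37]
0.26 [0.541 0.001 0.131] [-0.23 -0.07 -0.4 ]
0.14 [ 0.536 -0.001  0.12 ] [-0.19 -0.06 -0.43]
0.04 [ 0.533 -0.002  0.111] [-0.12 -0.03 -0.37]
-0.03 [ 0.532 -0.002  0.104] [-0.06 -0.02 -0.27]
```

>>> jog_arm:
  delta_pos:
    - [-0.7, -0.2, 0.1]
    - [-0.65, -0.16, 0.1]
    - [-0.35, -0.1, 0.08]
    - [-0.35, -0.1, 0.07]
    - [0, 0, 0]
  turn: [0, 0, 0, 0, 0]
  hand: [-1, -1, -1, -1, -1]

```text
clock: 4.35
eef_pos: [0.6333, 0.0279, 0.1844]
tool_rot: [-0.0, -0.144, 0.99, -0.0]
force: [0.3, -1.4, -0.4]
grip_width: -0.0
grip_force: 0.0
```

>>> jog_arm:
  delta_pos:
    - [-0.38, -0.11, 0]
    - [-0.37, -0.11, 0]
    - [-0.55, -0.16, -0.1]
    - [-0.53, -0.16, -0.18]
    - [-0.5, -0.15, -0.26]
  turn: [0, 0, 0, 0, 0]
  hand: [-1, -1, -1, -1, -1]

```text
clock: 4.97
eef_pos: [0.5747, 0.0106, 0.171]
tool_rot: [0.0, -0.144, 0.99, -0.0]
force: [1.7, 0.7, 0.5]
grip_width: 0.0002
grip_force: 0.8
```

Run:
```python
from h import *
f=grab_frame("scene");cv2.imwrite("pics/s1.png",f["image"][80:330,130:430])
```

```text
(no output)
```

View pics/s1.png

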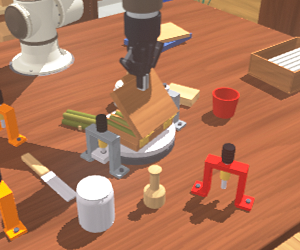

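The lid (crop 140,105) is half folded, with the closed fingers on its outer face at (140,75). Everything else is where it was, so I'll carry on along the arc.

>>> jog_arm:
  delta_pos:
    - [-0.46, -0.14, -0.36]
    - [-0.4, -0.12, -0.43]
    - [-0.28, -0.08, -0.39]
    - [-0.23, -0.07, -0.42]
    - [-0.19, -0.06, -0.43]
  turn: [0, 0, 0, 0, 0]
  hand: [-1, -1, -1, -1, -1]

```text
clock: 5.65
eef_pos: [0.536, -0.0011, 0.1188]
tool_rot: [-0.001, -0.144, 0.99, 0.0]
force: [0.0, -0.4, 1.5]
grip_width: -0.0001
grip_force: 0.7
```

>>> jog_arm:
  delta_pos:
    - [-0.12, -0.03, -0.3]
    - [-0.06, -0.02, -0.2]
    - [0, 0, -0.08]
    - [0, 0, 0]
  turn: [0, 0, 0, 0]
  hand: [-1, -1, -1, -1]

```text
clock: 6.15
eef_pos: [0.5323, -0.0021, 0.107]
tool_rot: [0.0, -0.144, 0.99, -0.0]
force: [-4.3, 0.7, 11.3]
grip_width: -0.0001
grip_force: 5.9
```

>>> jog_arm:
  delta_pos:
    - [0, 0, -0.06]
    - [0, 0, 0]
    - [0, 0, 0.3]
    - [0, 0, 0.9]
    - [0, -0.5, 0.9]
  turn: [0, 0, 0, 0, 0]
  hand: [-1, -1, -1, -1, -1]

```text
clock: 6.78
eef_pos: [0.5322, -0.0143, 0.1564]
tool_rot: [-0.0, -0.144, 0.99, 0.0]
force: [-0.4, -0.7, 0.7]
grip_width: 0.0001
grip_force: 0.0
```

>>> jog_arm:
  delta_pos:
    - [0.5, -1, 0.6]
    - [0.5, -1, 0]
    - [0.4, -1, 0]
    - [0.3, -0.3, 0]
    - [0, 0, 0]
  turn: [0, 0, 0, 0, 0]
  hand: [0.3, 0.3, 0.3, 0.3, 0.3]

```text
clock: 7.4
eef_pos: [0.5749, -0.0973, 0.1707]
tool_rot: [-0.0, -0.143, 0.99, 0.0]
force: [-0.3, -0.4, -0.4]
grip_width: 0.0556
grip_force: 0.0
```

Run:
```python
from h import *
f=grab_frame("top");P=cloud(f);cv2.imwrite("pics/t2.png",cv2.resize(f["image"][120:300,150:380],None,fx=2,fy=2))
o=np.array([.5555,.005]);R=np.array([[.959,.284],[-.284,.959]])
s=(P[...,:2]-o)@R.T
for x in(-.05,-.03,0,.03,.05):
    m=(abs(s[...,0]-x)<.008)&(abs(s[...,1]-.03)<.035)&(P[...,2]>.05)&(P[...,2]<.12);print(x,m.sum(),np.median(P[m][:,2]))
# wrist: knob position
st=get_state();f=grab_frame("wrist");cv2.imwrite("pics/w2.png",f["image"]);print(st["eef_pos"],st["grip_width"])
from scipy.spatial.transform import Rotation as Ro
q=st["tool_rot"];Rt=Ro.from_quat([q[1],q[2],q[3],q[0]]).as_matrix()
T=np.eye(4);T[:3,:3]=Rt;T[:3,3]=st["eef_pos"];f["world_from_camera"]=T@f["T_tool_cam"]
W=cloud(f);m=(f["image"].max(2)<60)&(abs(W[...,2]-.13)<.006)&(np.hypot(W[...,0]-.587,W[...,1]+.105)<.03)
print("knob",m.sum(),cv2.minEnclosingCircle((W[m][:,:2]*1000).astype(np.float32)),W[m].mean(0))
```

```text
-0.05 138 0.08823899400678381
-0.03 124 0.08828379503350015
0 113 0.08818869836102516
0.03 0 nan
0.05 0 nan
[ 0.57457249 -0.09683924  0.17083384] 0.055244977771665066
knob 1365 ((587.57666015625, -106.29984283447266), 12.14107894897461) [ 0.58571154 -0.10669796  0.12969204]
  return _methods._mean(a, axis=axis, dtype=dtype,
  ret = ret.dtype.type(ret / rcount)
```

View pics/w2.png

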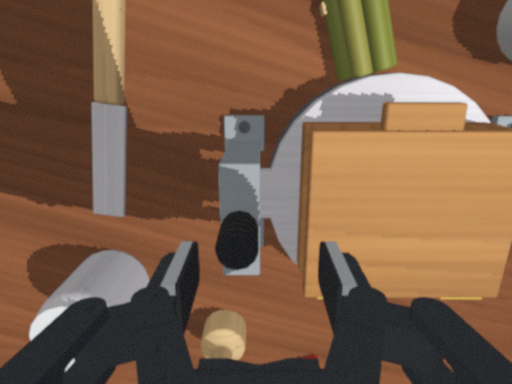

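View pics/t2.png

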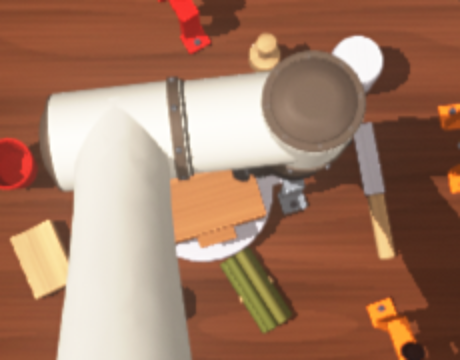

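The wrist view shows the lid flat (410,210) and the knob between the fingers at (238,240). Depth puts the lid's top at 88.2 mm along its length, so the mould is shut. The knob is at (0.587, -0.106).

>>> jog_arm:
  delta_pos:
    - [0.5, -0.37, 0]
    - [0, 0, -0.7]
    - [0, 0, -0.7]
    - [0, 0, -0.7]
    - [0, 0, 0]
  turn: [0, 0, 0, 0, 0]
  hand: [0.3, 0.3, 0.3, 0.3, 0.3]

```text
clock: 8.12
eef_pos: [0.5868, -0.1063, 0.1175]
tool_rot: [-0.001, -0.144, 0.99, 0.0]
force: [-0.3, 0.8, -0.5]
grip_width: 0.0557
grip_force: 0.0
```

>>> jog_arm:
  delta_pos:
    - [0, 0, 0]
    - [0, 0, 0]
    - [0, 0, 0]
    - [0, 0, 0]
    - [0, 0, 0]
  turn: [0, 0, 0, 0, 0]
  hand: [-1, -1, -1, -1, -1]

```text
clock: 8.75
eef_pos: [0.5878, -0.1059, 0.1201]
tool_rot: [0.001, -0.144, 0.99, 0.0]
force: [-1.8, 4.1, 6.2]
grip_width: 0.0223
grip_force: 58.9
```

>>> jog_arm:
  delta_pos:
    - [0, 0, 0.15]
    - [0, 0, 0.15]
    - [0, 0, 0.1]
    - [0, 0, 0]
  turn: [0, 0, 0, 0]
  hand: [-1, -1, -1, -1]

```text
clock: 9.25
eef_pos: [0.5877, -0.1059, 0.1279]
tool_rot: [0.001, -0.144, 0.99, 0.0]
force: [4.7, 3.5, -6.7]
grip_width: 0.0223
grip_force: 59.0
```

>>> jog_arm:
  delta_pos:
    - [0, 0, 0.15]
    - [0, 0, 0.15]
    - [0, 0, 0.13]
    - [0, 0, 0.05]
    - [0, 0, 0]
  turn: [0, 0, 0, 0, 0]
  hand: [-1, -1, -1, -1, -1]

```text
clock: 9.88
eef_pos: [0.5877, -0.1059, 0.1389]
tool_rot: [0.0, -0.144, 0.99, 0.001]
force: [4.8, 2.5, -11.4]
grip_width: 0.0223
grip_force: 59.1
```

Run:
```python
from h import *
f=grab_frame("scene");P=cloud(f);cv2.imwrite("pics/s3.png",cv2.resize(f["image"][150:270,170:330],None,fx=4,fy=4))
s=get_state();print(s["eef_pos"],s["force"],s["grip_force"])
```

```text
[ 0.5877247  -0.10590736  0.13881467] [  6.01018698   2.51506572 -11.68981899] 59.13159906864166
```

View pics/s3.png

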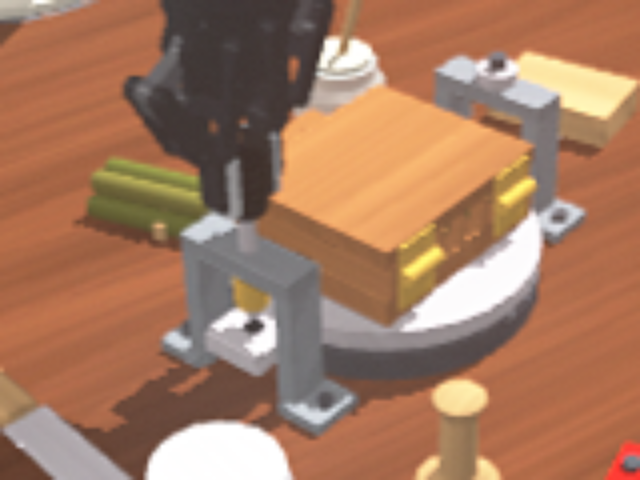

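The close-up shows the lid shut (400,180), the knob held well above the crossbar at (245,200), and the hole in the ear open at (253,325). About 1 mm of travel remains.

>>> jog_arm:
  delta_pos:
    - [0, 0, 0.06]
    - [0, 0, 0.02]
    - [0, 0, 0]
    - [0, 0, 0]
  turn: [0, 0, 0, 0]
  hand: [-1, -1, -1, -1]

```text
clock: 10.42
eef_pos: [0.5877, -0.1059, 0.1402]
tool_rot: [0.0, -0.144, 0.99, 0.001]
force: [6.2, 3.9, -12.6]
grip_width: 0.0224
grip_force: 59.5
```

```bash
python3 -c "
from station import *
s=get_state();print(s['eef_pos'],s['force'],s['grip_width']);print(job_done())"
```

```text
[ 0.58770777 -0.10589667  0.14024267] [  6.225685     3.90278609 -12.64425997] 0.022379817569163626
the job is handed in; nothing more can be done
None
```

The job is handed in at about 10.4 s of the 46 s allowed: the mould is shut flat and the gripper is still holding the plunger about 20 mm up, at or near its stop, and nothing loose was disturbed in the camera views. No verdict came back.

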